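# Square up a casing flange and hold it

## Robot

A 6-joint arm with a two-finger parallel gripper is mounted at the origin on the work surface. World frame = base frame: x ahead of the robot, y to its left, z up, the work surface at z = 0. Lengths are in m, angles in rad, forces in N, time in s.
With the tool pointing down it reaches from about 0.35 to 0.875 m from the base axis. Payload 4.2 kg.
Tool frame: the origin (TCP) lies midway between the tips of the shut fingers; the grasp point (between the pads) lies 19 mm behind it; x points along the fingers, z is the direction in which the jaws open and shut, and the axes are right-handed (so a half turn about x gives the same grasp; the last joint's range is limited). The gripper opens to 85 mm and grips with 20 to 120 N. Pads are 22 mm wide; open, the fingers measure 114 mm over their backs; the gripper's body (76 mm by 85 mm) begins 54 mm behind the grasp point. The pads swing forward as they close: fully open they stand 13 mm farther back than shut.
Start: joints at [1.563, 0.385, 0.008, 0, -1.194, -0.259], TCP at [0.165, 0.603, 0.231] pointing down, gripper open.
Joint ranges: [-3.14, 3.14], [-1.21, 2.06], [-1.07, 1.41], [-3.16, 2.05], [-2.99, -0.16], [-3.1, 3.1]. Speed limits (rad/s): [2.79, 2.79, 3.14, 3.14, 3.14, 3.14].

## Interface

Orientations are given as a unit quaternion [w, x, y, z].
In Python, from rig import * gives the robot as it stands.
- The arm moves only by the tool move_arm, never from a script. Its argument "deltas" is a list of rows, each an object with "turn": the turn, a rotation vector about the tool's x, y, z in degrees, a list of three; "travel": the shift along the tool's x, y, z in m, a list of three; "fingers": the gripper's target within -1 to 1 (fully open at 1, half-way at 0, shut at -1). In form: [{"turn": [ax, ay, az], "travel": [tx, ty, tz], "fingers": fingers}, ...]. A call has 1 to 12 rows; each row shifts and turns the pose as measured when the row begins, along the tool's axes as they then stand; what a row does not reach is not made up. A row lasts 1/8 s, in which the tool goes at most 62.5 mm and 10.7 degrees, less where a joint would pass 70% of its speed; a pose out of reach is approached as far as the arm can. A call is refused whole if a number of a shift passes 0.0625 or a number of a turn 10.7, either way. A call with a gripper value outside its range is refused whole. The fingers move at their own pace and stop on an object; "grip_force" is the grip in N (left out, the last holds). Time passes only in rows, so rows that do not move let the fingers close. It gives the time, the measured TCP pose, the force and the opening at its end, in the units of the state.
- observe(): the state, without advancing time (a new reading comes with each control period).
- grab_frame(name): name is "scene" or "top"; returns (picture, depth): 400x640x3 uint8, red, green, blue; 400x640 float32, m along the optical axis (not along the pixel's ray), 0 where there is no reading.
- camera_params(name): a dict with "K" (3x3 intrinsics, pixels), "k1" (the pictures are not rectified: a ray, as slopes to the right and down, at radius r is drawn at 1 + k1 r^2 times it, then the intrinsics apply), "extrinsics" (4x4, takes a point from camera to world coordinates). Camera axes: x right, y down, z forward; pixel columns grow to the right and rows downward; lengths in m; the calibration is good to about 2 mm. A picture is of the moment at which its call begins. camera_params takes no time and is no camera call.
- finish_job(): hands the job in, once; it reports no verdict.
The state is a dict: "time_s": time; "joint_positions": joint angles; "qvel": joint speeds; "tau": joint torques, N m; "ee_pos": TCP position; "ee_rot": TCP orientation; "contact_force": force on the tool from outside, world axes, zero at the start; "wrist_torque": the same for the moment, N m; "grip_width": finger opening in m.
Only numpy, scipy, OpenCV 4.12 (cv2) and the standard library are available. Lean on these libraries where they do the work, as an engineer would, in place of code of your own. Each camera call takes 0.05 s, during which the arm holds its last target. There are 200 camera calls.

## Task

At the repair bench, first turn the selector of the hold-down box to its three-dot mark so that the casing panel is clamped. Then pick up the square, lay it flat on the panel and press it fully home into the corner between the two flanges, stock flush along the fixed bottom flange and blade flush along the springy side flange, which leans inwards and is pushed square by it. Finish while still gripping the square and pressing it there, both flanges touching; leave the can, wrench and fan hub alone.

Things in the scene. Friction and masses are not known exactly. Their poses are not given: they have to be found in the camera images.
- control_box: grey box of the hold-down, 150 x 150 x 45 mm high, aluminium face on top, fixed to the bench; origin at the centre of its underside. The selector knob stands at the centre of its top. Around the knob, on the top face, are four marks of one, two, three and four black dots in a radial row, 43 to 73 mm from the axis. With the box's +x axis taken as 0 and angles counterclockwise from above, the marks lie at 4.19 (one dot), 3.49 (two), 2.79 (three) and 2.09 rad (four)
- selector (a joint): angle of the selector knob, rad, growing clockwise seen from above: 0 = one dot, 0.7 = two dots, 1.4 = three dots, 2.1 = four dots; range 0 to 2.15. Detents pull it into each of these four positions when let go (about 0.06 N m to turn)
- selector_grip (a point): point on the knob's axis at the height to grip, 82 mm above the bench. The black bar grip is 42 mm long, 14 mm wide and 32 mm high (top 89 mm above the bench); this point's frame turns with the knob, its x axis lies along the bar's length, its -x end carries the white pointer line (and a white tongue at the foot); z is up
- panel: white-painted sheet-steel casing panel 190 x 200 mm on a dark hold-down plate 210 x 220 mm, fixed to the bench; its flat top is 10 mm above the bench. Origin at bench level, exactly below the inner corner of the two flanges; +x runs along the inner face of the bottom flange, +y along the inner face of the side flange when that is square; z up. The panel's free area lies at positive x (to 186 mm) and positive y (to 196 mm)
- bottom_flange: the fixed, bare galvanised steel flange on the panel, 186 mm long, 4 mm thick, 16 mm high above the panel, rigid; origin at the inner corner on the panel's top surface, +x along its inner face, +y into the panel; it stands at negative y
- side_flange: the springy, bare galvanised steel flange, 184 mm long, 4 mm thick, 16 mm high above the panel, hinged at the inner corner; origin there, on the panel's top surface, +y along its inner face, +x into the panel; it stands at negative x of its own frame and turns with it
- corner_tab (a joint): lean of the side flange, rad: 0 = square to the bottom flange, positive = leaning inwards over the panel (starts 0.10 to 0.18), stops at -0.06 and 0.22. It springs inwards: opening it to square takes about 0.45 N m about the corner (some 3 N at the tip of the blade), and it leans in again when let go
- square: loose flat L-shaped square, 0.25 to 0.45 kg. Origin at the outer corner (heel) of the L, on its underside; +x along the aluminium stock (120 mm long, 34 mm wide, 14 mm high), +y along the steel blade (reaches y = 150 mm, 30 mm wide, 6 mm thick, undersides flush). Outer edges: stock at y = 0, blade at x = 0. Pressed home its origin and axes coincide with those of the bottom flange
- square_grip (a point): the place to grip the square: middle of the dark wooden rib on the stock, at x 52, y 20, z 43 mm in the square's frame, axes as the square's. The rib is 64 mm long (along x), 16 mm wide (along y) and stands from 14 to 56 mm above the underside; grip it across its width, with fingertips no lower than 20 mm above the square's underside, to clear the 16 mm flanges
- oil_can: bystander: upright metal can, 56 mm wide, 130 mm high; leave alone; origin at the centre of its underside
- wrench: bystander: steel wrench 170 mm long lying flat; leave alone; origin at its middle
- fan_hub: bystander: grey plastic hub, disc 68 mm wide with a stub, 40 mm high; leave alone; origin at the centre of its underside
Not all that is in view belongs to the job. What is shaped like the square but red or turquoise is not meant.

How it is judged:
By the outcome, as a careful person would: the job done as asked, in the order asked, and still so for the second after the job is handed in, while the arm keeps its last pose, push and grip.
It also fails if it takes over 58 s, if anything falls off the work surface, if the arm or the gripper's body presses on something with over 40 N, if the wrist force passes 120 N, or if a joint passes its speed limit or range.

## Working session

There is one attempt and no reset: what is moved stays moved. The work goes in short steps, Python scripts to look and compute and a tool call to move; the robot and the scene stay as the last step left them, time stands still between calls to the robot, and variables do not carry over. Pictures are saved under pics/ and viewed, about 8 in all and at most 12, crops included, and the job is handed in when it is done.

Besides the shell and the picture viewer there is one more tool, called in YAML: its name, and indented under it one key for each argument. move_arm: Moves the arm, as the interface text tells. Its arguments: {"type":"object","properties":{"deltas":{"type":"array"},"grip_force":{"type":"number"}},"required":["deltas"]}

```bash
mkdir -p pics; ls; python3 - <<'E'
from rig import *
import cv2, numpy as np
for n in ("scene","top"):
    p,d=grab_frame(n); cv2.imwrite(f"pics/{n}0.png",p[:,:,::-1]); np.savez(f"{n}0.npz",p=p,d=d)
    c=camera_params(n); print(n,np.round(c["K"],1).tolist(),c["k1"],np.round(c["extrinsics"],3).tolist())
print(observe())
E
```

```text
pics
scene [[379.6, 0.0, 309.1], [0.0, 379.6, 201.3], [0.0, 0.0, 1.0]] 0.01563272799200795 [[-0.688, 0.439, -0.578, 1.229], [0.725, 0.404, -0.557, 0.574], [-0.011, -0.802, -0.597, 0.807], [0.0, 0.0, 0.0, 1.0]]
top [[383.3, 0.0, 309.1], [0.0, 383.3, 202.2], [0.0, 0.0, 1.0]] -0.07636845771743225 [[-0.018, -0.995, 0.102, 0.412], [-1.0, 0.018, -0.001, -0.066], [-0.001, -0.102, -0.995, 1.383], [0.0, 0.0, 0.0, 1.0]]
{'time_s': 0.1, 'joint_positions': array([ 1.56255040e+00,  3.85462735e-01,  6.74661520e-03, -4.15652399e-04,
       -1.19399256e+00, -2.58605072e-01]), 'qvel': array([-0.00243743, -0.00144766,  0.00453656,  0.00264168,  0.0013858 ,
       -0.00087259]), 'tau': array([-1.98051766e-04, -3.93319309e+01,  1.88929367e+01,  4.19796243e+00,
       -2.59095148e-03,  5.13536307e-06]), 'ee_pos': array([0.16465762, 0.60237577, 0.23033784]), 'ee_rot': array([-0.429448  , -0.56158107, -0.42854746,  0.56262616]), 'contact_force': array([0.33245724, 0.14905171, 0.37493238]), 'wrist_torque': array([-0.0003597 , -0.03169516,  0.03287647]), 'grip_width': 0.08570643723510686}
```

View pics/top0.png

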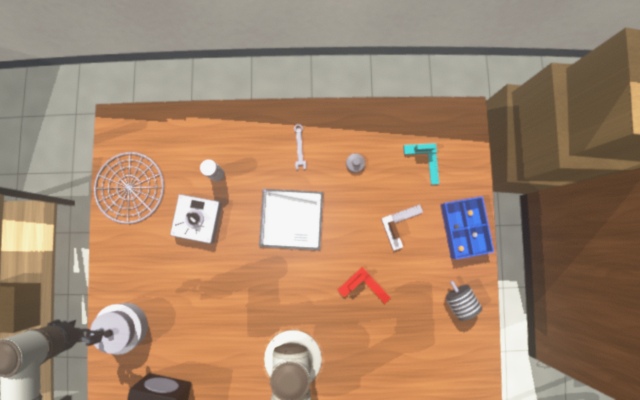

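View pics/scene0.png

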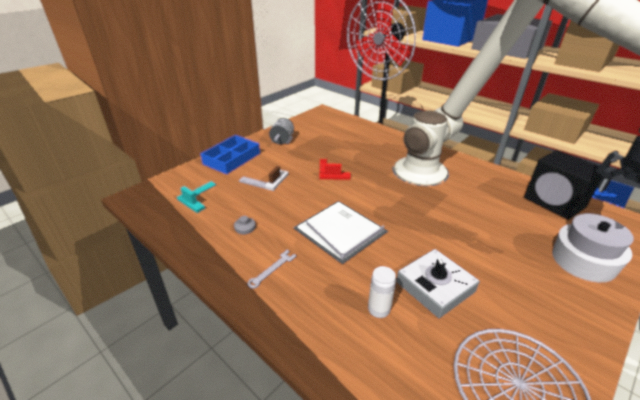

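The top view shows the box (195,219), panel (292,219), real square (steel blade, wooden rib) at (398,228). The red (365,284) and turquoise (425,160) ones are decoys. Can at (210,168), wrench at (300,147) and hub at (356,162). Zooming in.

```bash
cat > h.py <<'E'
import numpy as np, cv2
from rig import *
def rays(name,uv):
    c=camera_params(name);K=np.array(c["K"]);k=c["k1"];E=np.array(c["extrinsics"])
    uv=np.atleast_2d(np.asarray(uv,float)); d=np.c_[(uv[:,0]-K[0,2])/K[0,0],(uv[:,1]-K[1,2])/K[1,1]]
    s=d.copy()
    for _ in range(20): s=d/(1+k*(s**2).sum(1,keepdims=True))
    return E[:3,3],np.c_[s,np.ones(len(s))]@E[:3,:3].T
def plane(name,uv,z):
    o,r=rays(name,uv); return o+r*((z-o[2])/r[:,2])[:,None]
def proj(name,P):
    c=camera_params(name);K=np.array(c["K"]);k=c["k1"];E=np.array(c["extrinsics"])
    q=(np.atleast_2d(P)-E[:3,3])@E[:3,:3]; s=q[:,:2]/q[:,2:]; s=s*(1+k*(s**2).sum(1,keepdims=True))
    return s*[K[0,0],K[1,1]]+[K[0,2],K[1,2]]
def crop(p,x0,y0,w,h,f): return cv2.resize(p[y0:y0+h,x0:x0+w,::-1],None,fx=f,fy=f,interpolation=cv2.INTER_CUBIC)
E
python3 - <<'E'
from h import *
p=np.load("top0.npz")["p"]; q=np.load("scene0.npz")["p"]
a=crop(p,160,180,170,75,4.7); b=crop(p,370,185,70,75,4.0); c=crop(q,235,160,70,50,4.); d=crop(q,395,245,90,75,3.5)
out=np.zeros((600,800,3),np.uint8); out[:352,:799]=a[:352,:799]
y=352; 
b=cv2.resize(b,(230,246));c=cv2.resize(c,(280,200));d=cv2.resize(d,(288,240))
out[y:y+246,:230]=b; out[y:y+200,230:510]=c; out[y:y+240,510:798]=d
cv2.imwrite("pics/z1.png",out)
E
```

```text
(no output)
```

View pics/z1.png

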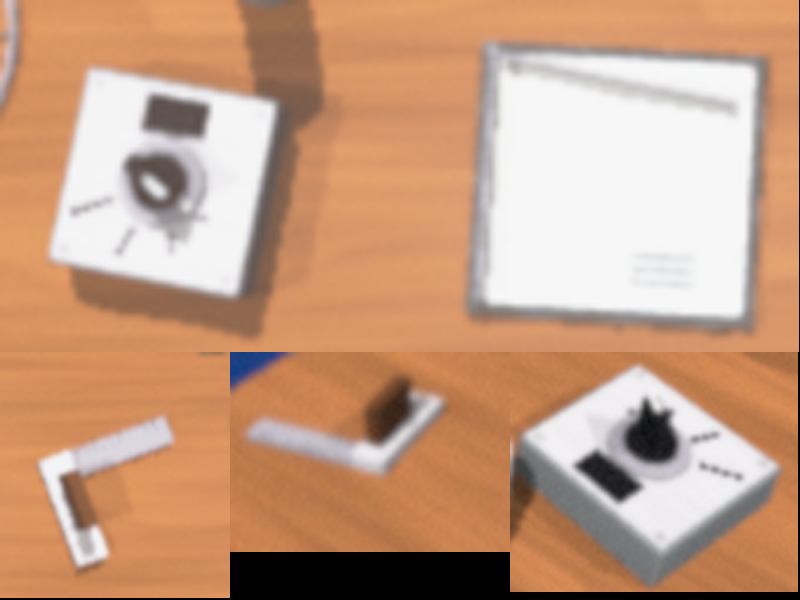

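```bash
python3 - <<'E'
from h import *
p=np.load("top0.npz")["p"]
U=4
def cont(x0,y0,w,h,smax,vmin,z):
    im=cv2.resize(p[y0:y0+h,x0:x0+w],None,fx=U,fy=U,interpolation=cv2.INTER_CUBIC)
    hs=cv2.cvtColor(im,cv2.COLOR_RGB2HSV); m=((hs[...,1]<smax)&(hs[...,2]>vmin)).astype(np.uint8)
    cs=cv2.findContours(m,cv2.RETR_EXTERNAL,cv2.CHAIN_APPROX_NONE)[0]; c=max(cs,key=cv2.contourArea)[:,0]
    uv=(c+.5)/U-.5+[x0,y0]
    P=plane("top",uv,z)[:,:2]; r=cv2.minAreaRect((P*1000).astype(np.float32))
    return im,m,P,r
for nm,a in dict(box=(165,185,60,65,60,170,.045),panelwhite=(250,180,85,80,50,190,.010),square=(375,195,60,65,60,120,.01)).items():
    im,m,P,r=cont(*a); print(nm,np.round(r[0],1),np.round(r[1],1),round(r[2],2)); print(np.round(cv2.boxPoints(r),1).tolist())
    cv2.imwrite(f"m_{nm}.png",m*255); np.save(f"c_{nm}.npy",P)
    hull=cv2.convexHull((P*1000).astype(np.float32)); ap=cv2.approxPolyDP((P*1000).astype(np.float32),6,True)[:,0]; print(np.round(ap,1).tolist())
# HSV of knob region/rib/dark plate
E
```

```text
box [500.2 338.7] [148.1 151.1] 78.5
[[411.3999938964844, 281.20001220703125], [559.4000244140625, 251.0], [589.0, 396.20001220703125], [440.8999938964844, 426.29998779296875]]
[[585.2000122070312, 395.3999938964844], [443.1000061035156, 422.79998779296875], [414.1000061035156, 283.70001220703125], [556.7000122070312, 254.39999389648438]]
panelwhite [494.7  -0.5] [203.9 194.9] 85.83
[[390.1000061035156, -95.0999984741211], [584.4000244140625, -109.30000305175781], [599.2000122070312, 94.0999984741211], [404.8999938964844, 108.30000305175781]]
[[590.0999755859375, 91.0999984741211], [502.3999938964844, 94.4000015258789], [482.79998779296875, 102.5999984741211], [447.79998779296875, 98.4000015258789], [440.79998779296875, 105.5999984741211], [406.8999938964844, 99.5999984741211], [392.1000061035156, -91.0], [580.0999755859375, -107.4000015258789], [594.5999755859375, 37.70000076293945]]
square [ 456.3 -415. ] [125.2 152. ] 18.48
[[372.79998779296875, -362.70001220703125], [421.0, -506.8999938964844], [539.7000122070312, -467.29998779296875], [491.5, -323.1000061035156]]
[[535.5, -466.8999938964844], [490.20001220703125, -326.70001220703125], [375.8999938964844, -364.0], [382.3999938964844, -391.29998779296875], [393.8999938964844, -397.20001220703125], [419.1000061035156, -386.3999938964844], [419.5, -364.70001220703125], [473.5, -351.3999938964844], [506.3999938964844, -470.1000061035156]]
```

```bash
cat >> h.py <<'E'
from scipy.spatial.transform import Rotation as R
def tool(s=None):
    s=s or observe(); q=s["ee_rot"]; M=R.from_quat([q[1],q[2],q[3],q[0]]).as_matrix(); return s,M
def plan(pos,zyaw=None):
    """travel in tool axes to world pos; turn about tool x (deg) so jaws (z) lie at zyaw mod pi"""
    s,M=tool(); yaw=np.arctan2(M[1,2],M[0,2])
    print("tcp",np.round(s["ee_pos"],4),"toolx",np.round(M[:,0],3),"jawyaw",round(np.degrees(yaw),2),"F",np.round(s["contact_force"],2),"T",np.round(s["wrist_torque"],3),"w",round(s["grip_width"],4),"t",round(s["time_s"],2),"q",np.round(s["joint_positions"],3))
    print("travel",np.round(M.T@(np.array(pos)-s["ee_pos"]),4))
    if zyaw is not None:
        d=(zyaw-np.degrees(yaw)+90)%180-90; print("world yaw change",round(d,2),"tool x turn",round(-d,2))
    t=np.cross(M[:,0],[0,0,-1]); print("levelling rotvec tool deg",np.round(np.degrees(M.T@t),2))
E
python3 - <<'E'
from h import *
for n in ("top","scene"):
    p=np.load(n+"0.npz")["p"].astype(np.float32)
    g=cv2.GaussianBlur(cv2.cvtColor(p.astype(np.uint8),cv2.COLOR_RGB2GRAY).astype(np.float32),(0,0),.6)
    # guess frame: corner c, yaw
    c=np.array([.590,.093]);a=np.radians(175.5)
    for it in range(3):
        ex=np.array([np.cos(a),np.sin(a)]);ey=np.array([-ex[1],ex[0]])
        def edge(fixed,along,nrm,rng,z,ts):
            out=[]
            for t in ts:
                o=np.arange(-.008,.008,.0005); P=c+np.outer(fixed+o,nrm)+t*along
                uv=proj(n,np.c_[P,np.full(len(o),z)]).astype(np.float32)
                v=cv2.remap(g,uv[:,0].reshape(1,-1),uv[:,1].reshape(1,-1),cv2.INTER_CUBIC)[0]
                d=np.diff(v);i=np.argmin(d); w=np.clip(-d[max(0,i-4):i+5],0,None); out.append(c+(fixed+(o[max(0,i-4):i+5][:len(w)]+.00025)@w/w.sum())*nrm+t*along)
            out=np.array(out); m=np.median((out-c)@nrm); k=abs((out-c)@nrm-m)<.004
            l=cv2.fitLine(out[k].astype(np.float32),cv2.DIST_HUBER,0,1e-4,1e-4).ravel(); return l
        l1=edge(.186,ey,ex,0,.010,np.linspace(.02,.18,40))   # lower edge x=186
        l2=edge(.196,ex,ey,0,.010,np.linspace(.06,.17,40))    # y=196 edge
        a1=np.arctan2(l1[1],l1[0])-np.pi/2; a2=np.arctan2(l2[1],l2[0])
        f=lambda b:(b-a+np.pi/2)%np.pi-np.pi/2+a
        a1,a2=f(a1),f(a2); a=(a1+a2)/2
        ex=np.array([np.cos(a),np.sin(a)]);ey=np.array([-ex[1],ex[0]])
        c=ex*(ex@l1[2:]-.186)+ey*(ey@l2[2:]-.196)
    print(n,np.round(c,4),np.degrees([a1,a2]))
    # grey profile across flanges at z=.026 (bottom flange y), and side
    for lab,t in (("bottom",.12),):
        o=np.arange(-.03,.02,.002); P=c+np.outer(o,ey)+t*ex; uv=proj(n,np.c_[P,np.full(len(o),.026)]).astype(np.float32)
        print(lab,np.round(cv2.remap(g,uv[:,0].reshape(1,-1),uv[:,1].reshape(1,-1),cv2.INTER_CUBIC)[0]).astype(int).tolist())
# tool / knob
s,M=tool();print(np.round(M,3)); plan([.5,.339,.2],138.6)
p=np.load("top0.npz")["p"]
print("pointer line ends",[np.round(plane("top",[160+x/4.7-.4,180+y/4.7-.4],z)[0][:2],4).tolist() for x,y,z in((140,178,.089),(168,197,.089),(188,205,.057))])
print("knob axis px top",proj("top",[[.5,.339,.089]]),"can",plane("top",[[209,167]],.13), "can scene",plane("scene",[[380,275]],.13))
hs=cv2.cvtColor(p,cv2.COLOR_RGB2HSV)[205:250,385:410]; m=(hs[...,2]<130).astype(np.uint8)
mm=cv2.resize(hs[...,2],None,fx=4,fy=4,interpolation=cv2.INTER_CUBIC)<120
cs=cv2.findContours(mm.astype(np.uint8),cv2.RETR_EXTERNAL,cv2.CHAIN_APPROX_NONE)[0]; k=max(cs,key=cv2.contourArea)[:,0]
r=cv2.minAreaRect((plane("top",(k+.5)/4-.5+[385,205],.056)[:,:2]*1000).astype(np.float32)); print("rib",r)
E
```

```text
top [0.59  0.087] [176.02049273 175.58538877]
bottom [173, 173, 173, 173, 173, 172, 169, 164, 158, 153, 153, 160, 168, 180, 191, 207, 222, 233, 242, 244, 246, 246, 247, 247, 247]
scene [0.5882 0.0878] [175.38446552 176.49831569]
bottom [104, 102, 101, 104, 111, 119, 127, 130, 133, 136, 144, 159, 182, 201, 223, 236, 244, 247, 250, 250, 251, 251, 251, 251, 251]
[[-0.     0.965 -0.264]
 [-0.002 -0.264 -0.965]
 [-1.     0.     0.002]]
tcp [0.1647 0.6024 0.2303] toolx [-0.    -0.002 -1.   ] jawyaw -105.3 F [0.33 0.15 0.37] T [-0.    -0.032  0.033] w 0.0857 t 0.1 q [ 1.563  0.385  0.007 -0.    -1.194 -0.259]
travel [0.0307 0.3929 0.1655]
world yaw change 63.9 tool x turn -63.9
levelling rotvec tool deg [-0.    0.11 -0.01]
pointer line ends [[0.4995, 0.3416], [0.4854, 0.3209], [0.481, 0.3154]]
knob axis px top [[190.13909436 217.30046805]] can [[0.66426987 0.26489434 0.13      ]] can scene [[0.67150515 0.26573978 0.13      ]]
rib ((443.8170166015625, -351.1601867675781), (54.53228759765625, 6.384308338165283), 18.273340225219727)
```

move_arm:
  deltas:
    - {"turn": [0,0,0],"travel": [0.005,0.049,0.0207],"fingers": 1}
    - {"turn": [0,0,0],"travel": [0.005,0.049,0.0207],"fingers": 1}
    - {"turn": [0,0,0],"travel": [0.005,0.049,0.0207],"fingers": 1}
    - {"turn": [0,0,0],"travel": [0.005,0.049,0.0207],"fingers": 1}
    - {"turn": [0,0,0],"travel": [0.005,0.049,0.0207],"fingers": 1}
    - {"turn": [0,0,0],"travel": [0.005,0.049,0.0207],"fingers": 1}
    - {"turn": [0,0,0],"travel": [0.005,0.049,0.0207],"fingers": 1}
    - {"turn": [0,0,0],"travel": [0.005,0.049,0.0207],"fingers": 1}
    - {"turn": [-10.6,0,0],"travel": [0,0,0],"fingers": 1}
    - {"turn": [-10.6,0,0],"travel": [0,0,0],"fingers": 1}
    - {"turn": [-10.6,0,0],"travel": [0,0,0],"fingers": 1}
    - {"turn": [-10.6,0,0],"travel": [0,0,0],"fingers": 1}

```text
time_s: 1.6
ee_pos: [0.5076, 0.3281, 0.182]
ee_rot: [0.606, 0.358, 0.607, -0.368]
contact_force: [-0.3, 0.6, 0.3]
grip_width: 0.0856
```

```bash
python3 - <<'E'
from h import *
plan([.5,.339,.14],138.6)
E
```

```text
tcp [0.5076 0.3281 0.182 ] toolx [-0.009 -0.011 -1.   ] jawyaw -61.84 F [-0.25  0.62  0.3 ] T [0.026 0.009 0.008] w 0.0856 t 1.6 q [ 8.420e-01  3.940e-01 -1.070e-01  1.000e-03 -1.084e+00  1.220e+00]
travel [ 0.042  -0.001  -0.0134]
world yaw change 20.44 tool x turn -20.44
levelling rotvec tool deg [0.   0.32 0.75]
```

move_arm:
  deltas:
    - {"turn": [-10.2,0.2,0.4],"travel": [0.01,0,-0.013],"fingers": 1}
    - {"turn": [-10.2,0.2,0.4],"travel": [0.01,0,0],"fingers": 1}
    - {"turn": [0,0,0],"travel": [0.01,0,0],"fingers": 1}
    - {"turn": [0,0,0],"travel": [0,0,0],"fingers": 1}

```text
time_s: 2.1
ee_pos: [0.5004, 0.3389, 0.1492]
ee_rot: [0.66, 0.248, 0.664, -0.248]
contact_force: [0.7, 0.9, 0.4]
grip_width: 0.0852
```

```bash
python3 - <<'E'
from h import *
plan([.5,.339,.066],138.6)
p,d=grab_frame("top"); q,_=grab_frame("scene")
a=cv2.resize(crop(p,160,180,70,75,5),(400,428)); b=cv2.resize(crop(q,390,210,100,107,4),(400,428)); cv2.imwrite("pics/k1.png",np.hstack([a,b]))
E
```

```text
tcp [0.5004 0.3389 0.1492] toolx [-0.005  0.001 -1.   ] jawyaw -41.05 F [0.69 0.91 0.4 ] T [ 0.023 -0.04   0.004] w 0.0852 t 2.1 q [ 0.861  0.42  -0.154 -0.005 -1.     1.567]
travel [0.0832 0.0001 0.    ]
world yaw change -0.35 tool x turn 0.35
levelling rotvec tool deg [ 0.   -0.25  0.15]
```

View pics/k1.png

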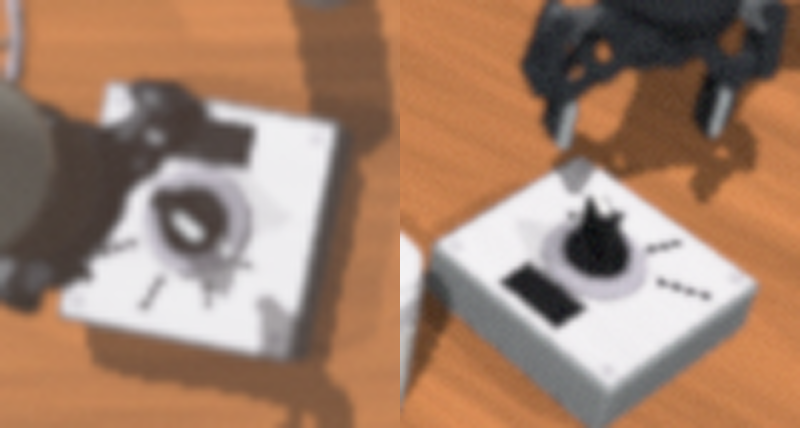

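The pointer (white line at ~(185,232) in the left half) points at the one-dot mark, so the selector is at 0; the jaws straddle the bar. Descending and gripping.

move_arm:
  deltas:
    - {"turn": [0,0,0],"travel": [0.03,0,0],"fingers": 1}
    - {"turn": [0,0,0],"travel": [0.03,0,0],"fingers": 1}
    - {"turn": [0,0,0],"travel": [0.024,0,0],"fingers": 0.4}
    - {"turn": [0,0,0],"travel": [0,0,0],"fingers": -0.3}
    - {"turn": [0,0,0],"travel": [0,0,0],"fingers": -1}
    - {"turn": [0,0,0],"travel": [0,0,0],"fingers": -1}
    - {"turn": [0,0,0],"travel": [0,0,0],"fingers": -1}
    - {"turn": [0,0,0],"travel": [0,0,0],"fingers": -1}
  grip_force: 40

```text
time_s: 3.2
ee_pos: [0.5036, 0.3429, 0.0701]
ee_rot: [0.662, 0.254, 0.661, -0.245]
contact_force: [1.5, 0.6, -4.4]
grip_width: 0.0131
```

```bash
python3 - <<'E'
from h import *
plan([.5,.339,.066],138.6)
E
```

```text
tcp [0.5036 0.3429 0.0701] toolx [ 0.005  0.011 -1.   ] jawyaw -41.32 F [ 1.55  0.61 -4.37] T [ 0.011 -0.447 -0.021] w 0.0131 t 3.2 q [ 0.861  0.508 -0.236 -0.005 -0.815  1.563]
travel [ 0.004  -0.0054 -0.0002]
world yaw change -0.08 tool x turn 0.08
levelling rotvec tool deg [-0.   -0.22 -0.66]
```

move_arm:
  deltas:
    - {"turn": [0,0,0],"travel": [0,0,0],"fingers": 0}
    - {"turn": [0,0,0],"travel": [0,0,0],"fingers": 0}
    - {"turn": [0,-0.2,-0.7],"travel": [0.004,-0.0055,0],"fingers": 0}
    - {"turn": [0,0,0],"travel": [0,0,0],"fingers": -1}
    - {"turn": [0,0,0],"travel": [0,0,0],"fingers": -1}
    - {"turn": [0,0,0],"travel": [0,0,0],"fingers": -1}
    - {"turn": [0,0,0],"travel": [0,0,0],"fingers": -1}
  grip_force: 40

```text
time_s: 4.08
ee_pos: [0.5008, 0.3397, 0.0684]
ee_rot: [0.662, 0.25, 0.661, -0.249]
contact_force: [-0.6, 0.5, 0.8]
grip_width: 0.0132
```

```bash
python3 - <<'E'
from h import *
plan([.5,.339,.066],138.6)
E
```

```text
tcp [0.5008 0.3397 0.0684] toolx [ 0.002  0.002 -1.   ] jawyaw -41.3 F [-0.6   0.49  0.84] T [-0.021  0.127 -0.031] w 0.0132 t 4.08 q [ 8.640e-01  5.080e-01 -2.440e-01  1.000e-03 -8.160e-01  1.557e+00]
travel [ 0.0024 -0.0011 -0.0001]
world yaw change -0.1 tool x turn 0.1
levelling rotvec tool deg [-0.    0.02 -0.15]
```

move_arm:
  deltas:
    - {"turn": [10,0,0],"travel": [0,0,0],"fingers": -1}
    - {"turn": [10,0,0],"travel": [0,0,0],"fingers": -1}
    - {"turn": [10,0,0],"travel": [0,0,0],"fingers": -1}
    - {"turn": [10,0,0],"travel": [0,0,0],"fingers": -1}
    - {"turn": [10,0,0],"travel": [0,0,0],"fingers": -1}
    - {"turn": [10,0,0],"travel": [0,0,0],"fingers": -1}
    - {"turn": [10,0,0],"travel": [0,0,0],"fingers": -1}
    - {"turn": [0,0,0],"travel": [0,0,0],"fingers": -1}

```text
time_s: 5.08
ee_pos: [0.5013, 0.3369, 0.0684]
ee_rot: [-0.39, -0.59, -0.387, 0.591]
contact_force: [-1.2, 0.1, 0.8]
grip_width: 0.013
```

```bash
python3 - <<'E'
from h import *
plan([.5,.339,.066],-121.5)
E
```

```text
tcp [0.5013 0.3369 0.0684] toolx [ 0.001 -0.004 -1.   ] jawyaw -113.38 F [-1.17  0.1   0.79] T [ 0.225  0.298 -0.039] w 0.013 t 5.08 q [ 0.861  0.508 -0.245  0.004 -0.82   0.299]
travel [ 0.0024 -0.0021 -0.0014]
world yaw change -8.12 tool x turn 8.12
levelling rotvec tool deg [ 0.    0.19 -0.14]
```

move_arm:
  deltas:
    - {"turn": [8,0,0],"travel": [0,-0.001,-0.001],"fingers": -1}
    - {"turn": [0,0,0],"travel": [0,0,0],"fingers": -1}
    - {"turn": [0,0,0],"travel": [0,0,0],"fingers": 0.2}
    - {"turn": [0,0,0],"travel": [0,0,0],"fingers": 1}
    - {"turn": [0,0,0],"travel": [0,0,0],"fingers": 1}
    - {"turn": [0,0,0],"travel": [-0.04,0,0],"fingers": 1}
    - {"turn": [0,0,0],"travel": [-0.06,0,0],"fingers": 1}
    - {"turn": [0,0,0],"travel": [-0.04,0,0],"fingers": 1}
    - {"turn": [0,0,0],"travel": [0,0,0],"fingers": 1}

```text
time_s: 6.2
ee_pos: [0.5013, 0.3381, 0.2118]
ee_rot: [-0.352, -0.613, -0.348, 0.616]
contact_force: [-0.7, 0.0, -0.2]
grip_width: 0.0856
```

```bash
python3 - <<'E'
from h import *
plan([.447,-.358,.18],-71.6)
p,d=grab_frame("top"); q,_=grab_frame("scene")
a=cv2.resize(crop(p,160,180,70,75,5),(400,428)); b=cv2.resize(crop(q,390,210,100,107,4),(400,428)); cv2.imwrite("pics/k2.png",np.hstack([a,b]))
E
```

```text
tcp [0.5013 0.3381 0.2118] toolx [ 0.    -0.008 -1.   ] jawyaw -120.66 F [-0.68  0.01 -0.22] T [ 0.05  -0.01   0.012] w 0.0856 t 6.2 q [ 0.864  0.366 -0.073  0.006 -1.137  0.17 ]
travel [0.037  0.3081 0.6263]
world yaw change 49.06 tool x turn -49.06
levelling rotvec tool deg [ 0.    0.36 -0.24]
```

View pics/k2.png

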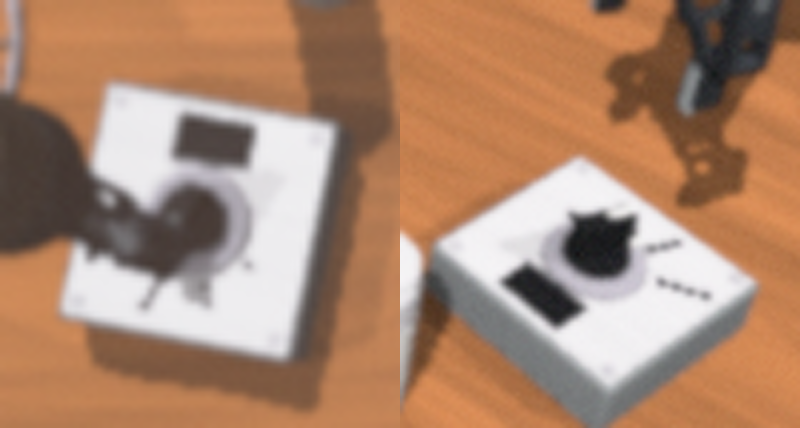

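The bar is turned broadside in the scene view, and the gripper still hides the pointer from the top; I'll check it from the top once clear. Moving to the square.

move_arm:
  deltas:
    - {"turn": [0,0.3,-0.2],"travel": [0.002,0.0257,0.0522],"fingers": 1}
    - {"turn": [0,0,0],"travel": [0.002,0.0257,0.0522],"fingers": 1}
    - {"turn": [0,0,0],"travel": [0.002,0.0257,0.0522],"fingers": 1}
    - {"turn": [0,0,0],"travel": [0.002,0.0257,0.0522],"fingers": 1}
    - {"turn": [0,0,0],"travel": [0.002,0.0257,0.0522],"fingers": 1}
    - {"turn": [0,0,0],"travel": [0.002,0.0257,0.0522],"fingers": 1}
    - {"turn": [0,0,0],"travel": [0.002,0.0257,0.0522],"fingers": 1}
    - {"turn": [0,0,0],"travel": [0.002,0.0257,0.0522],"fingers": 1}
    - {"turn": [0,0,0],"travel": [0.002,0.0257,0.0522],"fingers": 1}
    - {"turn": [0,0,0],"travel": [0.002,0.0257,0.0522],"fingers": 1}
    - {"turn": [0,0,0],"travel": [0,0,0],"fingers": 1}

```text
time_s: 7.68
ee_pos: [0.4431, -0.262, 0.1758]
ee_rot: [-0.348, -0.599, -0.355, 0.628]
contact_force: [-0.5, 0.3, -0.3]
grip_width: 0.0855
```

```bash
python3 - <<'E'
from h import *
plan([.447,-.358,.18],-71.6)
p,d=grab_frame("top"); q,_=grab_frame("scene")
np.savez("t1.npz",p=p,q=q)
a=cv2.resize(crop(p,160,180,70,75,5),(400,428)); b=cv2.resize(crop(q,235,155,80,60,5),(400,300)); b=np.vstack([b,np.zeros((128,400,3),np.uint8)]); cv2.imwrite("pics/k3.png",np.hstack([a,b]))
E
```

```text
tcp [ 0.4431 -0.262   0.1758] toolx [-0.041 -0.013 -0.999] jawyaw -120.37 F [-0.51  0.27 -0.33] T [ 0.071 -0.099 -0.011] w 0.0855 t 7.67 q [-0.206  0.263 -0.332  0.025 -1.014  1.232]
travel [-0.0031  0.0519  0.0809]
world yaw change 48.77 tool x turn -48.77
levelling rotvec tool deg [-0.    1.82  1.63]
```

View pics/k3.png

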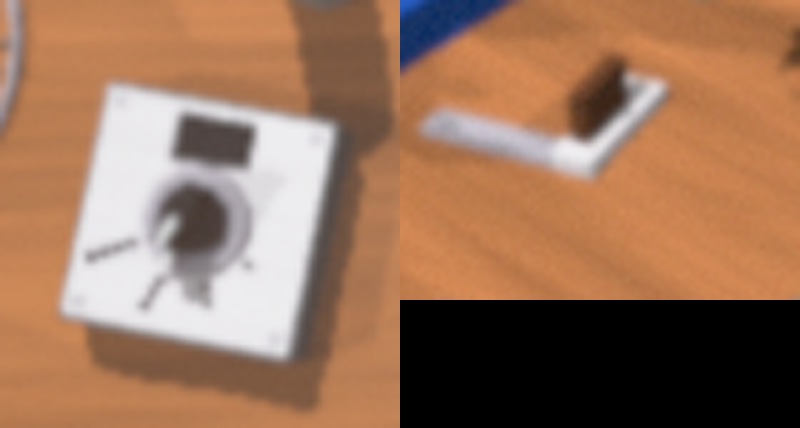

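The pointer now lies on the three-dot mark ((160,250) toward (150,290)), so the panel is clamped. On to the square.

move_arm:
  deltas:
    - {"turn": [0,1.8,1.6],"travel": [-0.002,0.027,0.041],"fingers": 1}
    - {"turn": [0,0,0],"travel": [0,0.027,0.041],"fingers": 1}
    - {"turn": [-10,0,0],"travel": [0,0,0],"fingers": 1}
    - {"turn": [-10,0,0],"travel": [0,0,0],"fingers": 1}
    - {"turn": [-10,0,0],"travel": [0,0,0],"fingers": 1}
    - {"turn": [-10,0,0],"travel": [0,0,0],"fingers": 1}
    - {"turn": [-8.5,0,0],"travel": [0,0,0],"fingers": 1}
    - {"turn": [0,0,0],"travel": [0,0,0],"fingers": 1}

```text
time_s: 8.78
ee_pos: [0.4529, -0.3458, 0.1734]
ee_rot: [0.58, 0.4, 0.587, -0.4]
contact_force: [-0.2, -0.7, -0.9]
grip_width: 0.0853
```

```bash
python3 - <<'E'
from h import *
plan([.447,-.358,.027],-71.6)
uv=[[274,190],[288,172]]  # heel lower corner, stock end
print(plane("scene",[[235+195/5,155+170/5]],.014),"heel; stock end",plane("scene",[[235+267/5,155+82/5]],.014),"blade tip",plane("scene",[[235+20/5,155+128/5]],.006))
E
```

```text
tcp [ 0.4529 -0.3458  0.1734] toolx [-0.008  0.007 -1.   ] jawyaw -68.87 F [-0.24 -0.67 -0.93] T [-0.01   0.     0.008] w 0.0853 t 8.78 q [-0.37   0.345 -0.205 -0.004 -1.03   2.311]
travel [ 0.1464 -0.0091  0.0106]
world yaw change -2.73 tool x turn 2.73
levelling rotvec tool deg [ 0.   -0.52  0.29]
[[ 0.49337029 -0.31310671  0.014     ]] heel; stock end [[ 0.37348107 -0.36126388  0.014     ]] blade tip [[ 0.53872565 -0.46267818  0.006     ]]
```

move_arm:
  deltas:
    - {"turn": [2.7,-0.5,0.3],"travel": [0.03,-0.009,0.0105],"fingers": 1}
    - {"turn": [0,0,0],"travel": [0.05,0,0],"fingers": 1}
    - {"turn": [0,0,0],"travel": [0.03,0,0],"fingers": 1}
    - {"turn": [0,0,0],"travel": [0,0,0],"fingers": 1}

```text
time_s: 9.28
ee_pos: [0.4505, -0.3551, 0.0613]
ee_rot: [0.573, 0.415, 0.572, -0.415]
contact_force: [0.7, -0.3, 0.7]
grip_width: 0.0854
```

```bash
python3 - <<'E'
from h import *
plan([.447,-.358,.029],-71.6)
q,_=grab_frame("scene"); p,_=grab_frame("top")
cv2.imwrite("pics/s1.png",np.hstack([cv2.resize(crop(q,225,120,100,100,4),(400,400)),cv2.resize(crop(p,370,185,70,70,5),(400,400))]))
E
```

```text
tcp [ 0.4505 -0.3551  0.0613] toolx [ 0.002 -0.001 -1.   ] jawyaw -71.83 F [ 0.67 -0.28  0.71] T [ 0.017 -0.007  0.036] w 0.0854 t 9.28 q [-0.385  0.474 -0.331 -0.    -0.764  2.273]
travel [ 0.0323 -0.0042  0.0017]
world yaw change 0.23 tool x turn -0.23
levelling rotvec tool deg [ 0.    0.06 -0.08]
```

View pics/s1.png

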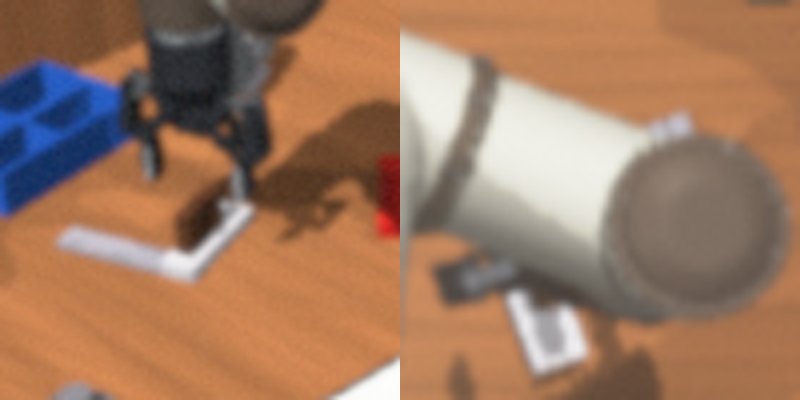

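```bash
python3 - <<'E'
from h import *
ex=np.array([-.949,-.316,0]);ey=np.array([.316,-.949,0]);h=np.array([.490,-.324,0])
P=[h+ex*x+ey*y+[0,0,z] for x,y,z in((.020,.020,.056),(.084,.020,.056),(.020,.02,.014),(.052,.02,.043),(0,0,.014))]
print(np.round((proj("scene",P)-[225,120])*4))
s,M=tool(); t=s["ee_pos"]; print(np.round((proj("scene",[t+M[:,2]*.043+[0,0,.013],t-M[:,2]*.043+[0,0,.013]])-[225,120])*4))
E
```

```text
[[179. 216.]
 [213. 183.]
 [183. 254.]
 [197. 211.]
 [191. 270.]]
[[153. 173.]
 [234. 193.]]
```

Rib prediction matches the image (top edge (179,216)–(213,183)) and the finger tips straddle it. Gripping.

move_arm:
  deltas:
    - {"turn": [0,0,0],"travel": [0.02,-0.0042,0.0017],"fingers": 1}
    - {"turn": [0,0,0],"travel": [0.013,0,0],"fingers": 0.4}
    - {"turn": [0,0,0],"travel": [0,0,0],"fingers": -0.3}
    - {"turn": [0,0,0],"travel": [0,0,0],"fingers": -1}
    - {"turn": [0,0,0],"travel": [0,0,0],"fingers": -1}
    - {"turn": [0,0,0],"travel": [0,0,0],"fingers": -1}
    - {"turn": [0,0,0],"travel": [0,0,0],"fingers": -1}
  grip_force: 80

```text
time_s: 10.25
ee_pos: [0.4543, -0.3606, 0.0376]
ee_rot: [0.58, 0.415, 0.566, -0.413]
contact_force: [0.1, -1.6, -1.6]
grip_width: 0.0141
```

```bash
python3 - <<'E'
from h import *
plan([.447,-.358,.029],-71.6)
E
```

```text
tcp [ 0.4543 -0.3606  0.0376] toolx [ 0.019 -0.01  -1.   ] jawyaw -71.73 F [ 0.14 -1.59 -1.57] T [ 0.099  0.046 -0.039] w 0.0141 t 10.25 q [-3.910e-01  5.080e-01 -3.500e-01  2.000e-03 -6.920e-01  2.279e+00]
travel [ 0.0084 -0.0062 -0.0049]
world yaw change 0.13 tool x turn -0.13
levelling rotvec tool deg [ 0.    0.86 -0.87]
```

The grip is ~9 mm too high and slightly tilted; regripping lower.

move_arm:
  deltas:
    - {"turn": [0,0,0],"travel": [0,0,0],"fingers": 0}
    - {"turn": [0,0.9,-0.9],"travel": [0,0,0],"fingers": 0.2}
    - {"turn": [0,0,0],"travel": [0.009,-0.006,0],"fingers": 0.2}
    - {"turn": [0,0,0],"travel": [0,0,0],"fingers": -0.3}
  grip_force: 80

```text
time_s: 10.75
ee_pos: [0.4487, -0.3629, 0.0284]
ee_rot: [0.573, 0.414, 0.574, -0.414]
contact_force: [0.1, -0.6, 0.4]
grip_width: 0.0342
```

```bash
python3 - <<'E'
from h import *
plan([.447,-.358,.029],-71.6)
E
```

```text
tcp [ 0.4487 -0.3629  0.0284] toolx [-0.001  0.    -1.   ] jawyaw -71.71 F [ 0.09 -0.65  0.44] T [ 0.07  -0.035 -0.041] w 0.0342 t 10.75 q [-0.4    0.526 -0.346  0.    -0.7    2.289]
travel [-0.0006 -0.     -0.0052]
world yaw change 0.11 tool x turn -0.11
levelling rotvec tool deg [ 0.   -0.05  0.06]
```

move_arm:
  deltas:
    - {"turn": [0,0,0],"travel": [0,0,0],"fingers": -1}
    - {"turn": [0,0,0],"travel": [0,0,0],"fingers": -1}
    - {"turn": [0,0,0],"travel": [0,0,0],"fingers": -1}
    - {"turn": [0,0,0],"travel": [0,0,0],"fingers": -1}
    - {"turn": [0,0,0],"travel": [-0.02,0,0],"fingers": -1}
    - {"turn": [0,0,0],"travel": [-0.03,0,0],"fingers": -1}
    - {"turn": [0,0,0],"travel": [-0.03,0,0],"fingers": -1}
    - {"turn": [0,0,0],"travel": [0,0,0],"fingers": -1}
  grip_force: 100

```text
time_s: 11.75
ee_pos: [0.4448, -0.3604, 0.1052]
ee_rot: [0.567, 0.415, 0.578, -0.415]
contact_force: [0.3, -0.7, -4.4]
grip_width: 0.0144
```

```bash
python3 - <<'E'
from h import *
# panel frame
a=np.radians(175.8);ex=np.array([np.cos(a),np.sin(a)]);ey=np.array([-ex[1],ex[0]]);c=np.array([.589,.0875])
g=c+ex*.052+ey*.020; pre=g+.030*ex+.015*ey
print("home",g,"pre",pre)
plan([*pre,.11],-94.2)
E
```

```text
home [0.53567488 0.0713621 ] pre [0.50465688 0.05859953]
tcp [ 0.4448 -0.3604  0.1052] toolx [-0.012  0.008 -1.   ] jawyaw -71.87 F [ 0.32 -0.67 -4.36] T [ 0.064  0.002 -0.035] w 0.0144 t 11.75 q [-0.4    0.424 -0.278 -0.004 -0.883  2.289]
travel [-0.0021  0.1873 -0.3795]
world yaw change -22.33 tool x turn 22.33
levelling rotvec tool deg [-0.   -0.65  0.5 ]
```

move_arm:
  deltas:
    - {"turn": [0,-0.6,0.5],"travel": [0,0.0222,-0.0484],"fingers": -1}
    - {"turn": [0,0,0],"travel": [0,0.0222,-0.0484],"fingers": -1}
    - {"turn": [0,0,0],"travel": [0,0.0222,-0.0484],"fingers": -1}
    - {"turn": [0,0,0],"travel": [0,0.0222,-0.0484],"fingers": -1}
    - {"turn": [0,0,0],"travel": [0,0.0222,-0.0484],"fingers": -1}
    - {"turn": [0,0,0],"travel": [0,0.0222,-0.0484],"fingers": -1}
    - {"turn": [0,0,0],"travel": [0,0.0222,-0.0484],"fingers": -1}
    - {"turn": [7.4,0,0],"travel": [0,0.0222,-0.0484],"fingers": -1}
    - {"turn": [7.4,0,0],"travel": [0,0,0],"fingers": -1}
    - {"turn": [7.4,0,0],"travel": [0,0,0],"fingers": -1}
    - {"turn": [0,0,0],"travel": [0,0,0],"fingers": -1}

```text
time_s: 13.12
ee_pos: [0.4816, 0.0763, 0.0844]
ee_rot: [-0.468, -0.514, -0.486, 0.531]
contact_force: [-0.3, -0.6, -3.8]
grip_width: 0.0141
```

```bash
cat >> h.py <<'E'
A=np.radians(175.8);EX=np.array([np.cos(A),np.sin(A)]);EY=np.array([-EX[1],EX[0]]);C=np.array([.589,.0875])
def at(dx,dy,z): plan([*(C+EX*(.052+dx)+EY*(.020+dy)),z],-94.2)
E
python3 - <<'E'
from h import *
at(.042,.012,.07)
p,_=grab_frame("top"); q,_=grab_frame("scene")
cv2.imwrite("pics/p1.png",np.hstack([cv2.resize(crop(q,280,130,120,150,3),(400,500)),cv2.resize(crop(p,245,175,96,120,4),(400,500))]))
E
```

```text
tcp [0.4816 0.0763 0.0844] toolx [-0.035  0.002 -0.999] jawyaw -95.24 F [-0.33 -0.56 -3.79] T [ 0.069 -0.056  0.002] w 0.0141 t 13.12 q [ 0.479  0.338 -0.483 -0.026 -0.78   1.019]
travel [0.014  0.0131 0.0128]
world yaw change 1.04 tool x turn -1.04
levelling rotvec tool deg [0.   0.06 2.04]
```

View pics/p1.png

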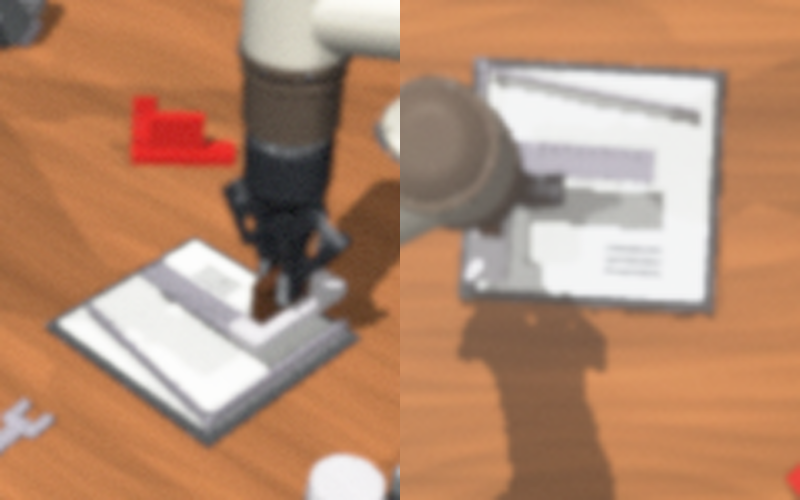

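The scene view shows the square held level-ish above the panel, blade clear of the leaning flange ((90,305)–(210,420)); bottom flange at lower right. Lowering with levelling.

move_arm:
  deltas:
    - {"turn": [-1.0,0,2.0],"travel": [0,0.013,0.006],"fingers": -1}
    - {"turn": [0,0,0],"travel": [0.012,0,0.006],"fingers": -1}
    - {"turn": [0,0,0],"travel": [0.015,0,0],"fingers": -1}
    - {"turn": [0,0,0],"travel": [0.01,0,0],"fingers": -1}
    - {"turn": [0,0,0],"travel": [0,0,0],"fingers": -1}

```text
time_s: 13.85
ee_pos: [0.4912, 0.0601, 0.0431]
ee_rot: [-0.48, -0.516, -0.482, 0.52]
contact_force: [-0.2, -0.5, -2.6]
grip_width: 0.015
```

```bash
python3 - <<'E'
from h import *
at(.042,.012,.038)
p,_=grab_frame("top"); q,_=grab_frame("scene")
cv2.imwrite("pics/p2.png",np.hstack([cv2.resize(crop(q,290,190,100,80,5),(500,400)),cv2.resize(crop(p,257,182,72,96,4),(300,400))]))
E
```

```text
tcp [0.4912 0.0601 0.0431] toolx [-0.006 -0.002 -1.   ] jawyaw -94.18 F [-0.22 -0.48 -2.58] T [ 0.104  0.059 -0.028] w 0.015 t 13.85 q [ 0.45   0.401 -0.536 -0.002 -0.64   1.049]
travel [ 0.0051  0.0015 -0.0025]
world yaw change -0.02 tool x turn 0.02
levelling rotvec tool deg [0.   0.13 0.32]
```

View pics/p2.png

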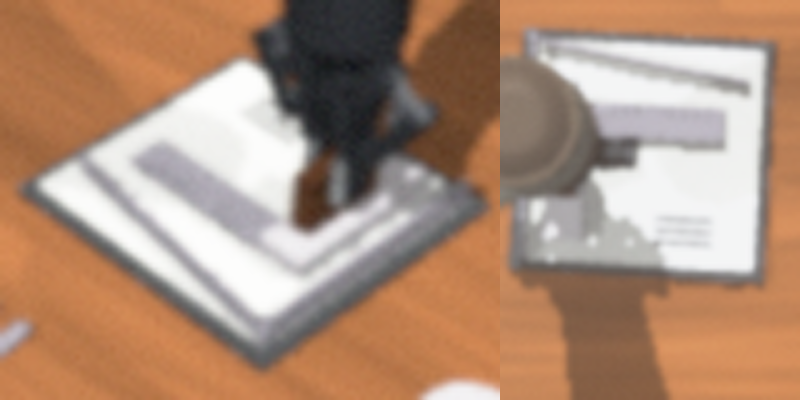

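The square is ~5 mm above the panel, clear of both flanges, stock near-parallel to the bottom flange. Measuring the blade's yaw and the bottom flange's.

```bash
cat > ed.py <<'E'
from h import *
def edge(n,g,fx,along,nrm,z,ts,sgn,o0,hw=.008):
    out=[]
    for t in ts:
        o=np.arange(-hw,hw,.0005); P=o0+np.outer(fx+o,nrm)+t*along
        uv=proj(n,np.c_[P,np.full(len(o),z)]).astype(np.float32)
        v=cv2.remap(g,uv[:,:1].T.copy(),uv[:,1:].T.copy(),cv2.INTER_CUBIC)[0]
        d=sgn*np.diff(v);i=np.argmax(d);s=slice(max(0,i-4),i+5);w=np.clip(d[s],0,None)
        out.append([t,fx+(o[:-1][s]+.00025)@w/w.sum()])
    out=np.array(out);k=abs(out[:,1]-np.median(out[:,1]))<.003
    c=np.polyfit(out[k,0],out[k,1],1);r=np.std(out[k,1]-np.polyval(c,out[k,0]))
    return round(np.polyval(c,np.mean(ts))*1e3,2),round(np.degrees(c[0]),2),round(r*1e3,2),int(k.sum())
def gray(n):
    p,_=grab_frame(n); return cv2.GaussianBlur(cv2.cvtColor(p,cv2.COLOR_RGB2GRAY).astype(np.float32),(0,0),.6)
E
python3 - <<'E'
from ed import *
s,M=tool(); t=s["ee_pos"][:2]; zb=s["ee_pos"][2]-.0284+.006
h=t-EX*.052-EY*.020
for n in("top","scene"):
    g=gray(n)
    # blade outer edge: white -> lavender going +x ; inner edge lavender->white
    print(n,"blade out",edge(n,g,0,EY,EX,zb,np.linspace(.07,.14,30),-1,h),"in",edge(n,g,.030,EY,EX,zb,np.linspace(.07,.14,30),1,h))
    print("bottomflange inner top",edge(n,g,0,EX,EY,.026,np.linspace(.1,.17,30) if n=="scene" else np.linspace(.02,.05,30),1,C))
    print("panel x186",edge(n,g,.186,EY,EX,.01,np.linspace(.08,.18,30),-1,C),"y196",edge(n,g,.196,EX,EY,.01,np.linspace(.06,.17,30),-1,C))
E
```

```text
top blade out (np.float64(2.86), np.float64(-1.66), np.float64(0.57), 30) in (np.float64(36.47), np.float64(0.04), np.float64(0.26), 30)ed.py:9: RuntimeWarning: invalid value encountered in scalar divide
  out.append([t,fx+(o[:-1][s]+.00025)@w/w.sum()])
Traceback (most recent call last):
  File "ed.py", line 11, in edge
    c=np.polyfit(out[k,0],out[k,1],1);r=np.std(out[k,1]-np.polyval(c,out[k,0]))
TypeError: expected non-empty vector for x
```

move_arm:
  deltas:
    - {"turn": [0,0.1,0.3],"travel": [0.004,0.001,0],"fingers": -1}
    - {"turn": [0,0,0],"travel": [0.003,0,0],"fingers": -1}

```text
time_s: 14.25
ee_pos: [0.4944, 0.0611, 0.0385]
ee_rot: [0.483, 0.519, 0.481, -0.516]
contact_force: [-6.8, 1.5, 19.8]
grip_width: 0.0143
```

```bash
python3 - <<'E'
from h import *
at(.04,0,.038)
E
```

```text
tcp [0.4944 0.0611 0.0385] toolx [ 0.006  0.002 -1.   ] jawyaw -94.1 F [-6.79  1.53 19.8 ] T [5.090e-01 2.648e+00 2.000e-03] w 0.0143 t 14.25 q [ 0.45   0.408 -0.541  0.002 -0.616  1.048]
travel [ 0.0006  0.0004 -0.0132]
world yaw change -0.1 tool x turn 0.1
levelling rotvec tool deg [ 0.   -0.12 -0.31]
```

move_arm:
  deltas:
    - {"turn": [0,0,-0.3],"travel": [-0.001,0,0],"fingers": -1}
    - {"turn": [0,0,0],"travel": [0,0,-0.003],"fingers": -1}
    - {"turn": [0,0,0],"travel": [0,0,-0.004],"fingers": -1}

```text
time_s: 14.62
ee_pos: [0.4951, 0.0685, 0.0397]
ee_rot: [0.481, 0.518, 0.482, -0.517]
contact_force: [-0.4, 0.1, -4.4]
grip_width: 0.0142
```

```bash
python3 - <<'E'
from h import *
at(.04,0,.038)
E
```

```text
tcp [0.4951 0.0685 0.0397] toolx [ 0.001  0.003 -1.   ] jawyaw -94.12 F [-0.37  0.09 -4.38] T [ 0.138  0.086 -0.007] w 0.0142 t 14.62 q [ 0.462  0.41  -0.531 -0.003 -0.628  1.04 ]
travel [ 0.0017  0.0003 -0.0058]
world yaw change -0.08 tool x turn 0.08
levelling rotvec tool deg [-0.   -0.15 -0.04]
```

move_arm:
  deltas:
    - {"turn": [0,-0.1,0],"travel": [0.001,0,-0.003],"fingers": -1}
    - {"turn": [0,0,0],"travel": [0.0007,0,-0.003],"fingers": -1}
    - {"turn": [0,0,0],"travel": [0.0005,0,-0.002],"fingers": -1}

```text
time_s: 15.0
ee_pos: [0.4958, 0.0754, 0.0387]
ee_rot: [-0.483, -0.516, -0.481, 0.518]
contact_force: [1.6, -11.6, 4.0]
grip_width: 0.0141
```

```bash
python3 - <<'E'
from h import *
at(.04,0,.038)
E
```

```text
tcp [0.4958 0.0754 0.0387] toolx [-0.    -0.003 -1.   ] jawyaw -94.03 F [  1.65 -11.62   4.01] T [-3.403 -0.504 -0.265] w 0.0141 t 15.0 q [ 0.477  0.415 -0.529  0.004 -0.628  1.02 ]
travel [0.0007 0.0001 0.0011]
world yaw change -0.17 tool x turn 0.17
levelling rotvec tool deg [0.   0.17 0.01]
```

Contact with the bottom flange felt (≈12 N). Now sliding along it toward the side flange.

move_arm:
  deltas:
    - {"turn": [0,0.1,0],"travel": [0.0003,0.004,-0.001],"fingers": -1}
    - {"turn": [0,0,0],"travel": [0.0003,0.005,-0.001],"fingers": -1}
    - {"turn": [0,0,0],"travel": [0.0003,0.005,-0.001],"fingers": -1}
    - {"turn": [0,0,0],"travel": [0.0003,0.005,-0.001],"fingers": -1}

```text
time_s: 15.5
ee_pos: [0.5061, 0.0745, 0.0393]
ee_rot: [-0.479, -0.511, -0.484, 0.525]
contact_force: [-7.2, -1.5, 9.0]
grip_width: 0.0143
```

```bash
python3 - <<'E'
from h import *
at(.0,0,.038)
E
```

```text
tcp [0.5061 0.0745 0.0393] toolx [-0.019 -0.008 -1.   ] jawyaw -94.19 F [-7.22 -1.53  8.97] T [-0.271  1.885  0.058] w 0.0143 t 15.5 q [ 0.463  0.434 -0.488 -0.002 -0.669  1.036]
travel [0.0007 0.0298 0.0009]
world yaw change -0.01 tool x turn 0.01
levelling rotvec tool deg [0.   0.54 1.03]
```

move_arm:
  deltas:
    - {"turn": [0,0.5,1.0],"travel": [-0.0005,0.002,-0.001],"fingers": -1}
    - {"turn": [0,0,0],"travel": [0,0.005,-0.001],"fingers": -1}
    - {"turn": [0,0,0],"travel": [0,0.005,-0.001],"fingers": -1}
    - {"turn": [0,0,0],"travel": [0,0.005,-0.001],"fingers": -1}

```text
time_s: 16.0
ee_pos: [0.5161, 0.0738, 0.0392]
ee_rot: [-0.479, -0.512, -0.483, 0.525]
contact_force: [-8.6, -2.9, 7.2]
grip_width: 0.0141
```

```bash
python3 - <<'E'
from h import *
at(.0,0,.038)
E
```

```text
tcp [0.5161 0.0738 0.0392] toolx [-0.017 -0.007 -1.   ] jawyaw -94.28 F [-8.56 -2.9   7.16] T [-0.613  2.013  0.079] w 0.0141 t 16.0 q [ 4.530e-01  4.460e-01 -4.650e-01 -1.000e-03 -6.780e-01  1.044e+00]
travel [0.0009 0.0197 0.0009]
world yaw change 0.08 tool x turn -0.08
levelling rotvec tool deg [0.   0.5  0.95]
```

move_arm:
  deltas:
    - {"turn": [0,0.5,1.0],"travel": [-0.0005,0.002,-0.001],"fingers": -1}
    - {"turn": [0,0.1,0.4],"travel": [0,0.005,-0.0015],"fingers": -1}
    - {"turn": [0,0.1,0.4],"travel": [0,0.005,-0.0015],"fingers": -1}
    - {"turn": [0,0.1,0.4],"travel": [0,0.005,-0.0015],"fingers": -1}

```text
time_s: 16.5
ee_pos: [0.5235, 0.0732, 0.0387]
ee_rot: [-0.482, -0.516, -0.479, 0.521]
contact_force: [-9.4, -2.9, 8.5]
grip_width: 0.0145
```

```bash
python3 - <<'E'
from h import *
at(.0,0,.038)
E
```

```text
tcp [0.5235 0.0732 0.0387] toolx [-0.002 -0.007 -1.   ] jawyaw -94.38 F [-9.44 -2.94  8.55] T [-0.469  2.895  0.14 ] w 0.0145 t 16.5 q [ 0.449  0.45  -0.462  0.008 -0.663  1.039]
travel [0.0007 0.0123 0.0009]
world yaw change 0.18 tool x turn -0.18
levelling rotvec tool deg [0.   0.4  0.11]
```

move_arm:
  deltas:
    - {"turn": [-0.2,0.4,0.3],"travel": [-0.0003,0.004,-0.002],"fingers": -1}
    - {"turn": [0,0.1,0.3],"travel": [0,0.005,-0.002],"fingers": -1}
    - {"turn": [0,0.1,0.3],"travel": [0,0.005,-0.002],"fingers": -1}
    - {"turn": [0,0.1,0.3],"travel": [0,0.005,-0.002],"fingers": -1}

```text
time_s: 17.0
ee_pos: [0.5275, 0.073, 0.0392]
ee_rot: [-0.479, -0.512, -0.482, 0.525]
contact_force: [-12.3, -3.7, 11.4]
grip_width: 0.0139
```

```bash
python3 - <<'E'
from h import *
at(.0,0,.038)
E
```

```text
tcp [0.5275 0.073  0.0392] toolx [-0.016 -0.01  -1.   ] jawyaw -94.36 F [-12.33  -3.67  11.37] T [-0.673  3.297  0.091] w 0.0139 t 17.0 q [ 0.443  0.46  -0.44   0.003 -0.69   1.049]
travel [0.0011 0.0083 0.001 ]
world yaw change 0.16 tool x turn -0.16
levelling rotvec tool deg [-0.    0.65  0.9 ]
```

```bash
python3 - <<'E'
from h import *
p,_=grab_frame("top"); q,_=grab_frame("scene")
cv2.imwrite("pics/p3.png",np.hstack([cv2.resize(crop(q,290,190,100,80,5),(500,400)),cv2.resize(crop(p,257,182,72,96,4),(300,400))]))
E
```

```text
(no output)
```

View pics/p3.png

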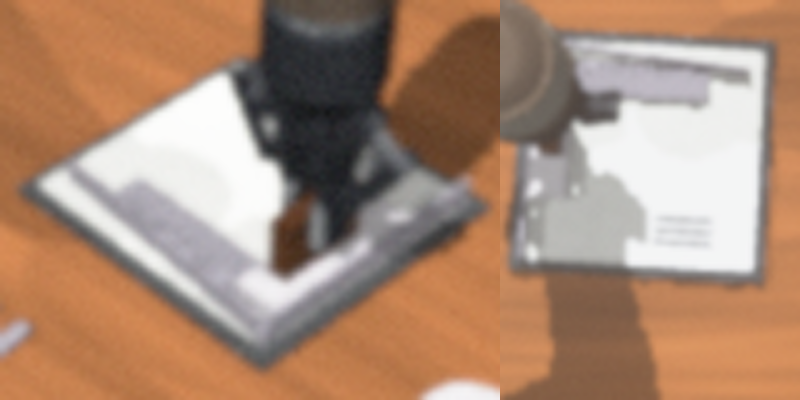

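The blade is touching the side flange, which is pushed most of the way; ~8 mm remains at the heel (275,300 left). Continuing with less down-force.

move_arm:
  deltas:
    - {"turn": [-0.1,0.5,0.9],"travel": [-0.001,0.004,-0.002],"fingers": -1}
    - {"turn": [0,0.2,0.5],"travel": [-0.0003,0.007,-0.002],"fingers": -1}
    - {"turn": [0,0.2,0.5],"travel": [-0.0003,0.007,-0.002],"fingers": -1}
    - {"turn": [0,0.2,0.5],"travel": [0,0.007,-0.002],"fingers": -1}

```text
time_s: 17.6
ee_pos: [0.5373, 0.072, 0.0389]
ee_rot: [-0.48, -0.515, -0.48, 0.524]
contact_force: [-14.5, -1.9, 13.1]
grip_width: 0.014
```

```bash
python3 - <<'E'
from h import *
at(.0,0,.038)
E
```

```text
tcp [0.5373 0.072  0.0389] toolx [-0.01  -0.008 -1.   ] jawyaw -94.5 F [-14.47  -1.91  13.14] T [-0.572  3.651 -0.048] w 0.014 t 17.6 q [ 0.434  0.47  -0.422  0.005 -0.692  1.054]
travel [ 0.0009 -0.0016  0.0008]
world yaw change 0.3 tool x turn -0.3
levelling rotvec tool deg [0.   0.52 0.52]
```

move_arm:
  deltas:
    - {"turn": [-0.2,0.5,0.5],"travel": [-0.0008,0.002,-0.003],"fingers": -1}
    - {"turn": [0,0.2,0.3],"travel": [0,0.005,-0.005],"fingers": -1}
    - {"turn": [0,0.2,0.3],"travel": [0,0.005,-0.005],"fingers": -1}

```text
time_s: 17.98
ee_pos: [0.5375, 0.0725, 0.039]
ee_rot: [-0.479, -0.509, -0.482, 0.528]
contact_force: [-12.8, -13.8, 14.4]
grip_width: 0.0142
```

```bash
python3 - <<'E'
from ed import *
at(.0,0,.038)
p,_=grab_frame("top"); q,_=grab_frame("scene")
cv2.imwrite("pics/p4.png",np.hstack([cv2.resize(crop(q,290,190,100,80,5),(500,400)),cv2.resize(crop(p,257,182,72,96,4),(300,400))]))
E
```

```text
tcp [0.5375 0.0725 0.039 ] toolx [-0.022 -0.014 -1.   ] jawyaw -94.36 F [-12.78 -13.82  14.4 ] T [-3.724  3.022  0.112] w 0.0142 t 17.98 q [ 0.435  0.475 -0.411  0.005 -0.711  1.055]
travel [ 0.0011 -0.0018  0.0013]
world yaw change 0.16 tool x turn -0.16
levelling rotvec tool deg [0.   0.91 1.21]
```

View pics/p4.png

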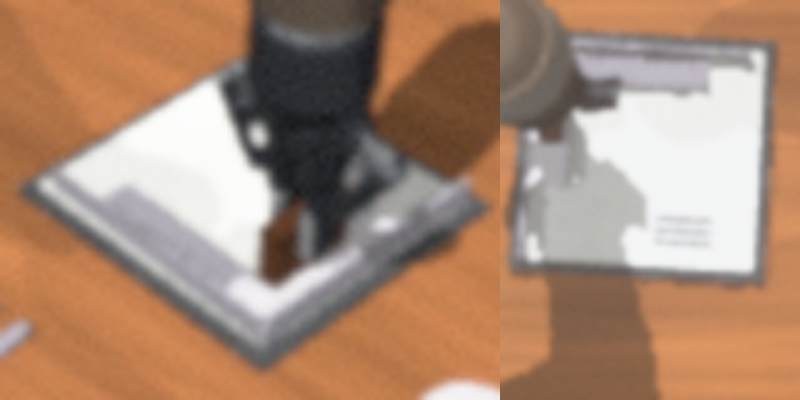

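It now looks home: no motion under 5 mm push commands, both gaps closed ((265,330) left). The tool still leans ~1.5°; levelling while pressing.

move_arm:
  deltas:
    - {"turn": [-0.1,1.2,1.8],"travel": [0,0.003,-0.003],"fingers": -1}
    - {"turn": [0,1.0,1.5],"travel": [0,0.004,-0.004],"fingers": -1}
    - {"turn": [0,1.0,1.5],"travel": [0,0.004,-0.004],"fingers": -1}

```text
time_s: 18.45
ee_pos: [0.5385, 0.0725, 0.0387]
ee_rot: [0.486, 0.532, 0.476, -0.504]
contact_force: [-4.7, -10.1, 5.5]
grip_width: 0.0143
```

```bash
python3 - <<'E'
from ed import *
at(.0,0,.038)
E
```

```text
tcp [0.5385 0.0725 0.0387] toolx [ 0.038  0.018 -0.999] jawyaw -94.24 F [ -4.7  -10.08   5.45] T [-4.006  1.48   0.178] w 0.0143 t 18.45 q [ 0.432  0.453 -0.455 -0.    -0.621  1.064]
travel [ 0.0006 -0.0028  0.0014]
world yaw change 0.04 tool x turn -0.04
levelling rotvec tool deg [ 0.   -1.18 -2.11]
```

move_arm:
  deltas:
    - {"turn": [0,-0.9,-1.6],"travel": [0.0003,0.004,-0.004],"fingers": -1}
    - {"turn": [0,0.2,0.3],"travel": [0.0003,0.004,-0.004],"fingers": -1}

```text
time_s: 18.7
ee_pos: [0.5383, 0.0725, 0.0391]
ee_rot: [-0.481, -0.515, -0.481, 0.521]
contact_force: [-12.0, -12.6, 14.3]
grip_width: 0.0144
```

```bash
python3 - <<'E'
from ed import *
at(.0,0,.038)
E
```

```text
tcp [0.5383 0.0725 0.0391] toolx [-0.007 -0.005 -1.   ] jawyaw -94.29 F [-12.04 -12.57  14.29] T [-3.289  2.533  0.107] w 0.0144 t 18.7 q [ 0.434  0.47  -0.42   0.003 -0.689  1.06 ]
travel [ 0.0011 -0.0026  0.0014]
world yaw change 0.09 tool x turn -0.09
levelling rotvec tool deg [-0.    0.33  0.37]
```

move_arm:
  deltas:
    - {"turn": [0,0.3,0.4],"travel": [0.0002,0.005,-0.005],"fingers": -1}
    - {"turn": [0,0.2,0.3],"travel": [0.0002,0.005,-0.005],"fingers": -1}
    - {"turn": [0,0.2,0.3],"travel": [0.0002,0.005,-0.005],"fingers": -1}

```text
time_s: 19.08
ee_pos: [0.5389, 0.0728, 0.04]
ee_rot: [-0.479, -0.508, -0.483, 0.529]
contact_force: [-13.0, -13.7, 14.6]
grip_width: 0.0149
```

```bash
python3 - <<'E'
from ed import *
at(.0,0,.038)
for n in("top","scene"):
    g=gray(n)
    def t(l,*a,**k):
        try: print(n,l,*map(float,edge(n,g,*a,**k)))
        except Exception as e: print(n,l,"fail")
    t("blade inner",.030,EY,EX,.016,np.linspace(.07,.14,30),1,C)
    t("panel x186",.186,EY,EX,.01,np.linspace(.08,.18,30),-1,C)
    t("side flange tip part, top inner",.0,EY,EX,.026,np.linspace(.155,.18,15),1,C,hw=.006)
    t("panel y196",.196,EX,EY,.01,np.linspace(.06,.17,30),-1,C)
p,_=grab_frame("top"); q,_=grab_frame("scene")
cv2.imwrite("pics/p5.png",np.hstack([cv2.resize(crop(q,300,210,60,60,8),(400,400)),cv2.resize(crop(p,257,182,75,75,5),(400,400))]))
E
```

```text
tcp [0.5389 0.0728 0.04  ] toolx [-0.026 -0.017 -1.   ] jawyaw -94.31 F [-13.   -13.72  14.64] T [-3.791  2.866  0.322] w 0.0149 t 19.07 q [ 0.435  0.477 -0.405  0.007 -0.719  1.055]
travel [ 0.0021 -0.003   0.0016]
world yaw change 0.11 tool x turn -0.11
levelling rotvec tool deg [0.   1.08 1.4 ]
top blade inner 35.17 1.09 0.73 30.0
top panel x186 184.45 0.68 0.86 30.0
top side flange tip part, top inner -4.78 0.6 0.11 13.0
top panel y196 195.95 0.33 0.75 30.0
scene blade inner 31.44 1.25 1.34 30.0
scene panel x186 fail
scene side flange tip part, top inner -0.1 8.59 0.83 14.0
scene panel y196 failed.py:9: RuntimeWarning: invalid value encountered in scalar divide
  out.append([t,fx+(o[:-1][s]+.00025)@w/w.sum()])
```

View pics/p5.png

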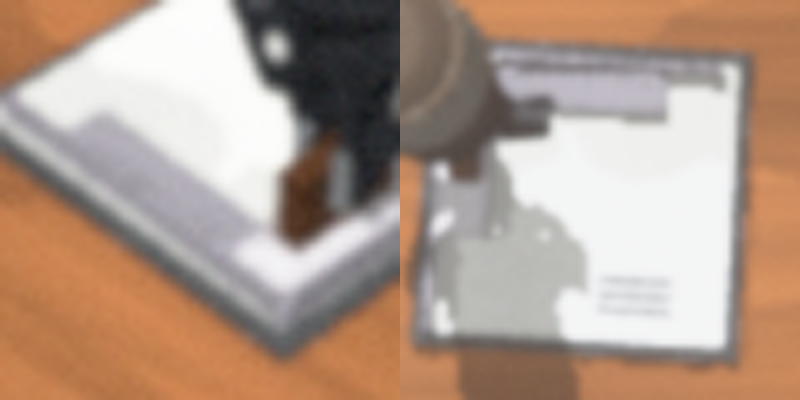

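Home in plan, but the tool (and so the square) rocks ~1.5° and TCP z rose to 0.040, so the stock end and blade tip lift. Re-levelling with a smaller push.

move_arm:
  deltas:
    - {"turn": [0,1.4,1.9],"travel": [0.0008,0.002,-0.002],"fingers": -1}
    - {"turn": [0,0.4,0.5],"travel": [0.0008,0.003,-0.003],"fingers": -1}

```text
time_s: 19.52
ee_pos: [0.5387, 0.0723, 0.0391]
ee_rot: [0.481, 0.521, 0.48, -0.516]
contact_force: [-10.0, -8.3, 12.6]
grip_width: 0.0143
```

```bash
python3 - <<'E'
from ed import *
at(.0,0,.038)
E
```

```text
tcp [0.5387 0.0723 0.0391] toolx [ 0.006  0.004 -1.   ] jawyaw -94.36 F [-10.01  -8.27  12.58] T [-2.441  2.956  0.022] w 0.0143 t 19.52 q [ 4.310e-01  4.650e-01 -4.280e-01 -1.000e-03 -6.710e-01  1.064e+00]
travel [ 0.0011 -0.003   0.0012]
world yaw change 0.16 tool x turn -0.16
levelling rotvec tool deg [-0.   -0.24 -0.33]
```

move_arm:
  deltas:
    - {"turn": [-0.1,0.1,0.1],"travel": [0.002,0.003,-0.003],"fingers": -1}
    - {"turn": [0,0.3,0.4],"travel": [0.002,0.003,-0.0035],"fingers": -1}

```text
time_s: 19.77
ee_pos: [0.5386, 0.0724, 0.039]
ee_rot: [-0.481, -0.518, -0.481, 0.519]
contact_force: [-12.7, -12.3, 20.9]
grip_width: 0.0142
```

```bash
python3 - <<'E'
from ed import *
at(.0,0,.038)
s,M=tool(); F=s["contact_force"]+[0,0,4]; 
E
```

```text
tcp [0.5386 0.0724 0.039 ] toolx [-0.001 -0.001 -1.   ] jawyaw -94.26 F [-12.69 -12.31  20.92] T [-3.452  2.983 -0.012] w 0.0142 t 19.77 q [ 0.432  0.468 -0.424  0.    -0.68   1.064]
travel [ 0.001  -0.0028  0.0013]
world yaw change 0.06 tool x turn -0.06
levelling rotvec tool deg [-0.    0.03  0.04]
```

```bash
python3 - <<'E'
from ed import *
for _ in range(6): grab_frame("top")
at(0,0,.038)
finish_job()
at(0,0,.038)
E
```

```text
tcp [0.5385 0.0724 0.039 ] toolx [-0.001 -0.    -1.   ] jawyaw -94.27 F [-12.69 -11.05  20.78] T [-3.049  3.041 -0.016] w 0.0144 t 20.07 q [ 0.432  0.467 -0.424  0.    -0.68   1.064]
travel [ 0.001  -0.0028  0.0012]
world yaw change 0.07 tool x turn -0.07
levelling rotvec tool deg [-0.    0.02  0.03]
the job is handed in; nothing more can be done
the job is handed in; nothing more can be done
```

I turned the selector clockwise from one dot to three dots. I then gripped the square by its rib, laid it on the panel, slid it along the bottom flange and pressed it into the corner. The job was handed in at 20.1 s with the square still gripped and pressed.

**Last checks that held:**
- **Selector:** the pointer was seen on the three-dot mark from above.
- **Pressing:** the tool was level to 0.1°. Held push was about 13 N toward the side flange, 11 N toward the bottom flange and 21 N down, steady over 0.3 s. The grip stayed closed on the rib at about 14 mm.
- **Position:** 3–5 mm push commands no longer moved the square by more than about 1 mm. The near-zero twist about the vertical fits contact spread along the stock rather than at one end.

**Checks that disagreed or failed:**
- **Corner position:** the final position is about 3 mm past the camera estimate of the corner along the stock and 1.3 mm short of the bottom flange. I took the felt contact over the cameras, which are good to about 2 mm.
- **Blade angle:** the image fits were noisy at about ±1°, and some scene-camera fits failed, so flushness of the blade rests on the forces and pictures.
- **Tilt before the end:** the last picture was taken while the square was rocked about 1.5°. I levelled it afterwards using the arm's readings only. The tool ended 0.5 mm higher than at first contact with the panel, so flat contact is likely but not seen.

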